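# Park the rolling mill's hand wheel with its knob straight up

### The job

Park the jeweller's rolling mill: with a fingertip, gently push one spoke after another of its hand wheel until the spoke that carries the ball knob points straight up and the wheel rests there, then take your hand away. Do not grip the wheel or shove it hard, do not flick it into a spin, and do not shift or lift the mill or disturb the jar, loupe, ring cone and ring box around it.

Things in the scene. Friction and masses are not known exactly. Their poses are not given: they have to be found in the camera images.
- mill: Green-painted rolling mill, 7 kg, loose on the bench. Origin: centre of the underside of its base plate (170 in x, 190 in y, 14 mm thick); z up. Body (132 by 75 mm) 223 mm high, two small screws at x = +-55 mm to 229 mm. The axle runs along its +x at height 150 mm and carries the hand wheel on the side away from the robot.
- handwheel: Upright steel wheel, no rim: hub (radius 22, 28 mm thick) and five round spokes, 12 mm thick, 72 degrees apart, ends 126 mm from the axle; one ends in a ball knob, four plain. Origin: hub centre, in the spokes' plane, 105 mm from the mill's origin in its +x, 150 mm up. x: along the axle, away from the mill; z: outward along the knobbed spoke (up when parked). No end stops.
- knob (a point): Centre of the ball knob, 28 mm diameter, 120 mm from the axle on the hand wheel's z axis; same axes as the hand wheel. The wheel turns either way; a stiff bearing (0.3 N m, about 3 N pushing 100 mm from the axle) keeps it wherever it is left and stops it as soon as the push ends.
- jar: Bystander: glass jar with a steel cap, 48 mm diameter, 65 mm high, loose; origin at the centre of its underside.
- loupe: Bystander: steel loupe, 26 mm diameter and 20 mm high with a flat 6 mm cover swung out 50 mm to its x; loose; origin under the centre of its lens.
- ring_cone: Bystander: pale wooden ring cone, foot 60 mm diameter, 110 mm high, loose; origin at the centre of its underside.
- ring_box: Bystander: closed fabric ring box, 55 by 55 by 40 mm high, loose; origin at the centre of its underside.

How it is judged:
By the outcome, as a careful person would: the job done as asked, in the order asked, and still so for the second after the job is handed in, with the robot touching nothing.
It also fails if it takes over 48 s, if anything falls off the work surface, if the arm or the gripper's body presses on something with over 40 N, if the wrist force passes 120 N, or if a joint passes its speed limit or range.

### The arm

A 7-joint arm with a two-finger parallel gripper is mounted at the origin on the work surface. World frame = base frame: x ahead of the robot, y to its left, z up, the work surface at z = 0. Lengths are in m, angles in rad, forces in N, time in s.
With the tool pointing down it reaches from about 0.4 to 0.85 m from the base axis. Payload 10.4 kg.
Tool frame: the origin (TCP) lies between the finger pads; the fingertips stand 22 mm ahead of it and the grasp point (between the pads) lies 3 mm ahead of it; z points along the fingers, y is the line along which they close (so a half turn about z gives the same grasp; the last joint's range is limited). The gripper opens to 85 mm and grips with 20 to 120 N. Pads are 22 mm wide; open, the fingers measure 114 mm over their backs; the gripper's body (76 mm by 85 mm) begins 54 mm behind the grasp point. The pads swing forward as they close: fully open they stand 13 mm farther back than shut.
Start: joints at [1.308, 0.332, -0.065, 1.46, 0.022, 1.35, -0.088], TCP at [0.148, -0.607, 0.253] pointing down, gripper open.
Joint ranges: [-2.6, 2.6], [-0.5, 2.12], [-1.47, 1.34], [0.16, 2.42], [-1.27, 4.41], [0.06, 2.06], [-2.6, 2.6]. Speed limits (rad/s): [2.22, 2.22, 2.79, 2.79, 3.14, 3.14, 3.14].

### API

Orientations are given as a unit quaternion [x, y, z, w].
In Python, from workcell import manip, camera, ticket, boxes_of, outline_of gives the robot as it stands.
- The arm moves only by the tool carry_out, never from a script. Its argument "deltas" is a list of rows, each a list of 5 numbers: the shift along the tool's x, y, z as a fraction of full scale, then the turn about the tool's z as a fraction of full scale, then the opening, from -1 (shut) to 1 (fully open), so that 0 is half open. In form: [[tx, ty, tz, spin, gripper], ...]. A call has 1 to 20 rows; each row is the pose to reach, as a shift and turn from the pose commanded when the call began, along the tool's axes at that moment; what a row does not reach only later rows make up. Full scale, the value 1, is 150 mm for a shift and 30 degrees for a turn. A row lasts 1/8 s, in which the tool goes at most 62.5 mm and 10.7 degrees, less where a joint would pass 70% of its speed; a pose out of reach is approached as far as the arm can. A call with a number of a shift or a turn outside -1 to 1 is refused whole. A call with a gripper value outside its range is refused whole. The fingers move at their own pace and stop on an object; "force" is the grip in N (left out, the last holds). Time passes only in rows, so rows that repeat a pose let the fingers close. It gives the time, the measured TCP pose, the force, the opening and the grip force at its end, in the units of the state.
- manip.get_obs(): the state, without advancing time (a new reading comes with each control period).
- camera(name): name is "scene" or "top"; returns a dict with "img" (384x512x3 uint8, red, green, blue), "depth" (384x512 float32, m along the optical axis (not along the pixel's ray), 0 where there is no reading), "vertical_fov" (degrees; the focal length in pixels is half the picture's height over the tangent of half this angle, whatever the lens; pixels are square), "cx", "cy" (the principal point, pixels), "R" (3x3) and "t" (3): a world point X has camera coordinates R X + t. Camera axes: x right, y down, z forward; pixel columns grow to the right and rows downward; lengths in m; the calibration is good to about 2 mm. A picture is of the moment at which its call begins.
- ticket.hand_in(): hands the job in; it is judged then, once.
Trained networks look in a picture, given as the dict that the camera call returned (one of the last four; its "shot" number tells which), for a name from the list of things; names that differ only in an ending like _2 or _b are one class to them, and where a whole thing is asked for, a point or a joint stands for the part that bears it (a point fixed in the world has none). Each returns a list of dicts, best first, with "conf" (0 to 1); they miss things now and then, are a little off and sometimes report something else, mostly with a low value. They report only what shows in the picture. A call takes as long as a camera call.
- boxes_of(query, picture): "position" ([x, y, z] in m, in world coordinates, good to about 4 mm: the middle of the surface that is visible of it).
- outline_of(query, picture): "region" (384x512 bool, what is visible of it).
The state is a dict: "clock": time; "joint_pos": joint angles; "joint_velocities": joint speeds; "tau": joint torques, N m; "position": TCP position; "ee_rot": TCP orientation; "ft_force": force on the tool from outside, world axes, zero at the start; "torque": the same for the moment, N m; "grip_width": opening from 0.0 (shut) to 1.0 (fully open); "grasp_force": force on a finger pad.
Only numpy, scipy, OpenCV 4.12 (cv2) and the standard library are available. Lean on these libraries where they do the work, as an engineer would, in place of code of your own. Each camera call takes 0.05 s, during which the arm holds its last target. There are 200 camera calls.

## Working session

There is one attempt and no reset: what is moved stays moved. The work goes in short steps, Python scripts to look and compute and a tool call to move; the robot and the scene stay as the last step left them, time stands still between calls to the robot, and variables do not carry over. Pictures are saved under pics/ and viewed, at most 10 in all, crops included, and the job is handed in when it is done.

Besides the shell and the picture viewer there is one more tool, called after ">>>" as name(argument=value, ...) on one line, values as JSON. carry_out: Moves the arm, as the interface text tells. Its arguments: {"type":"object","properties":{"deltas":{"type":"array","items":{"type":"array","items":{"type":"number"}}},"force":{"type":"number"}},"required":["deltas"]}

```bash
mkdir -p pics; cat > h.py <<'E'
import numpy as np,cv2
from workcell import manip,camera,ticket,boxes_of,outline_of
def pts(p,m):
    v,u=np.nonzero(m&(p["depth"]>0)); d=p["depth"][v,u]
    f=192/np.tan(np.radians(p["vertical_fov"])/2)
    c=np.stack([(u-p["cx"])/f*d,(v-p["cy"])/f*d,d],1)
    return (c-p["t"])@np.asarray(p["R"]), u,v
def proj(p,X):
    f=192/np.tan(np.radians(p["vertical_fov"])/2)
    c=np.asarray(X)@np.asarray(p["R"]).T+p["t"]; return c[...,:2]/c[...,2:]*f+[p["cx"],p["cy"]]
E
python3 - <<'E'
from h import *
o=manip.get_obs();print(o)
ims=[]
for n in("scene","top"):
    p=camera(n);ims.append(p["img"])
    print(n,"cam at",-np.asarray(p["R"]).T@p["t"])
    for q in("mill","handwheel","knob","jar","loupe","ring_cone","ring_box"):
        print(q,[(np.round(b["position"],3),round(b["conf"],2)) for b in boxes_of(q,p)[:2]])
    for q in ("handwheel","mill"):
        r=outline_of(q,p)
        if r:
            P,u,v=pts(p,r[0]["region"]);print(q,len(P),P.min(0),P.max(0),np.median(P,0)); np.save(f"{n}_{q}.npy",P)
    cv2.imwrite(f"pics/{n}.png",cv2.resize(p["img"][:,:,::-1],None,fx=1.5,fy=1.5))
E
```

```text
{'clock': 0.0, 'joint_pos': array([ 1.30840392,  0.33288681, -0.06470237,  1.46096464,  0.02162091,
        1.34991604, -0.08852151]), 'joint_velocities': array([-0.00055781,  0.00145032, -0.00012748,  0.0003873 ,  0.00016383,
        0.00192556,  0.00058156]), 'tau': array([ 2.09555088e-03, -6.25444651e+01,  5.05123765e-02, -3.91600049e+01,
        1.63195952e-02,  9.99903772e-03,  4.65485323e-05]), 'position': array([ 0.14834284, -0.60677043,  0.25249547]), 'ee_rot': array([ 9.92820378e-01,  1.19612504e-01, -1.32723895e-04, -7.27270736e-04]), 'ft_force': array([0.36926348, 1.07769838, 0.21734231]), 'torque': array([-0.03831888,  0.02480193,  0.02977884]), 'grasp_force': 0.0, 'grip_width': 0.997906680585919}
scene cam at [ 0.85399474 -0.33743055  0.80927799]
mill [(array([ 0.49 , -0.075,  0.132]), 0.88)]
handwheel [(array([ 0.565, -0.065,  0.158]), 0.58)]
knob [(array([ 0.559, -0.071,  0.154]), 0.65)]
jar [(array([0.495, 0.141, 0.048]), 0.62)]
loupe [(array([ 0.569, -0.243,  0.002]), 0.83), (array([ 0.406, -0.245,  0.014]), 0.25)]
ring_cone [(array([ 0.407, -0.247,  0.011]), 0.83)]
ring_box [(array([ 0.64 , -0.002,  0.038]), 0.88)]
handwheel 1481 [ 0.43387533 -0.17637576 -0.00429661] [0.58244011 0.17401654 0.26356785] [ 0.56267527 -0.0656611   0.14977427]
mill 7570 [ 0.3429676  -0.17680103 -0.00411079] [0.58244011 0.17401654 0.26356785] [ 0.48944483 -0.07617487  0.13125238]
top cam at [0.40124402 0.03394398 1.3622787 ]
mill []
handwheel [(array([ 0.558, -0.055,  0.168]), 0.72)]
knob [(array([ 0.551, -0.054,  0.166]), 0.71)]
jar [(array([0.488, 0.149, 0.067]), 0.49)]
loupe []
ring_cone [(array([ 0.397, -0.237,  0.01 ]), 0.78)]
ring_box [(array([0.638, 0.003, 0.037]), 0.64)]
handwheel 645 [ 0.5428936  -0.17403972 -0.00350257] [0.59948257 0.0530838  0.26831443] [ 0.55621422 -0.05409937  0.16595498]
mill 4271 [ 0.36834326 -0.17403972 -0.00704454] [0.59948257 0.05018741 0.26831443] [ 0.46253536 -0.04869269  0.08342312]
```

View pics/scene.png

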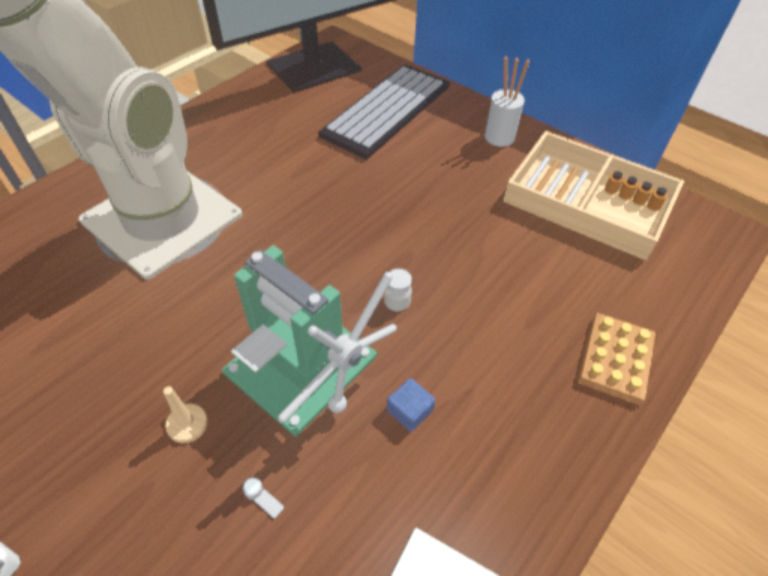

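View pics/top.png

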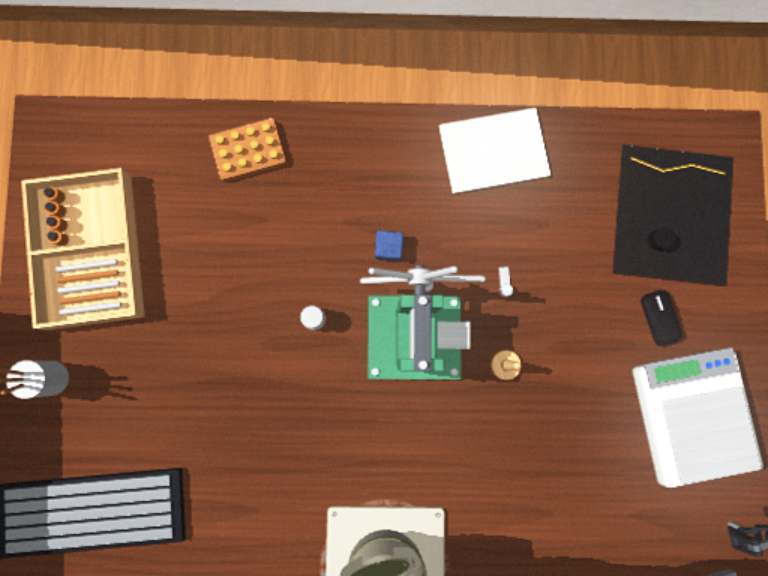

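```bash
cat >> h.py <<'E'
from scipy.optimize import least_squares
def model(a,hx,hy,yaw):
    ax=np.array([np.cos(yaw),np.sin(yaw),0]); l=np.array([-np.sin(yaw),np.cos(yaw),0]); z=np.array([0,0,1.])
    # spoke k direction: angle from up, positive toward +y (l)
    return np.array([hx,hy,.15]),ax,[np.sin(a+k*2*np.pi/5)*l+np.cos(a+k*2*np.pi/5)*z for k in range(5)]
def fit(P,x0=(.56,-.055,0.)):
    best=None
    def res(q):
        c,ax,ds=model(*q); r=P-c
        D=[]
        for k,d in enumerate(ds):
            s=np.clip(r@d,0,.12); D.append(np.linalg.norm(r-s[:,None]*d,axis=1)-.006)
            if k==0: D.append(np.linalg.norm(r-.12*d,axis=1)-.014)
        s=np.clip(r@ax,-.014,.014); D.append(np.linalg.norm(r-s[:,None]*ax,axis=1)-.018)
        D=np.array(D); return D[np.abs(D).argmin(0),np.arange(len(P))]
    for a in np.radians(np.arange(0,360,8)):
        s=least_squares(res,[a,*x0],loss="soft_l1",f_scale=.003)
        if best is None or s.cost<best.cost: best=s
    return best,res(best.x)
E
python3 - <<'E'
from h import *
S=[]
for n in("scene","top"):
    P=np.load(n+"_handwheel.npy"); P=P[(P[:,0]>.53)&(P[:,2]>.01)]; S.append(P)
for P in S+[np.vstack(S)]:
    b,r=fit(P[::2]); print(np.degrees(b.x[0])%360,b.x[1:],b.cost,np.median(abs(r)))
a=b.x
p=camera("scene"); im=p["img"][:,:,::-1].copy()
c,ax,ds=model(*a)
for k,d in enumerate(ds):
    print(k,c+.12*d, np.round(proj(p,c+.12*d)*1.5))
    cv2.line(im,*[tuple(int(x) for x in proj(p,q)) for q in(c,c+.12*d)],(0,0,255) if k==0 else (255,0,255),1)
cv2.imwrite("pics/o.png",cv2.resize(im[130:330,100:330],None,fx=3,fy=3))
P=np.load("top_mill.npy"); 
for lo,hi in((.005,.03),(.21,.24)):
    Q=P[(P[:,2]>lo)&(P[:,2]<hi)&(P[:,0]<.545)]; print(len(Q),np.percentile(Q,[1,99],axis=0), cv2.minAreaRect(Q[:,:2].astype(np.float32)))
E
```

```text
191.00714502261158 [ 0.55847   -0.0518706  0.0072979] 0.0013771235455930073 0.0010838192789528883
190.9028241847964 [ 0.55726035 -0.05420588  0.00604281] 0.000633141234142372 0.001303076828096935
190.92280094161327 [ 0.55811319 -0.05255829  0.00869218] 0.0021691365407294117 0.001255255583886037
0 [ 0.55831083 -0.07529578  0.03217399] [336. 402.]
1 [ 0.55914829 -0.17163952  0.13521521] [281. 417.]
2 [ 0.55855527 -0.10341705  0.2586885 ] [311. 330.]
3 [0.55735131 0.03509049 0.23195798] [387. 275.]
4 [0.55720024 0.0524704  0.09196431] [391. 327.]
1746 [[ 0.36910606 -0.14969299  0.0079796 ]
 [ 0.53554906  0.03718331  0.02172116]] ((0.45272451639175415, -0.0602061003446579), (0.1680784970521927, 0.19918525218963623), 0.24279436469078064)
902 [[ 0.3872335  -0.09085312  0.21136087]
 [ 0.51686017 -0.01867066  0.23105726]] ((0.45232927799224854, -0.05472775176167488), (0.130493625998497, 0.07348337024450302), 0.6451799869537354)
```

View pics/o.png

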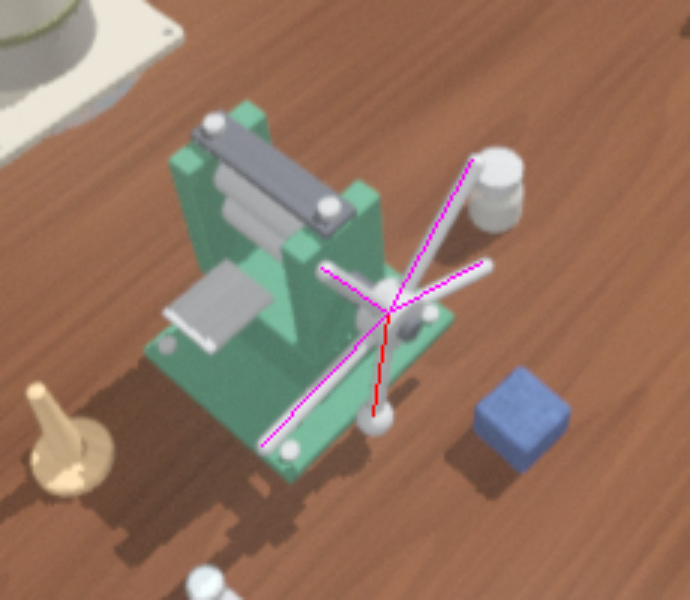

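>>> carry_out(deltas=[[0, 0, -0.4, 0.3, -1], [0, 0, -0.8, 0.457, -1], [0, 0, -0.95, 0.457, -1], [0, 0, -0.95, 0.457, -1]], force=30)

```text
clock: 1.55
position: [0.1486, -0.6076, 0.3979]
ee_rot: [1.0, 0.0, 0.001, 0.002]
ft_force: [0.1, -0.1, 0.2]
grip_width: 0.144
grasp_force: 0.0
```

>>> carry_out(deltas=[[0.25, -0.25, 0, 0, -1], [0.5, -0.5, 0, 0, -1], [0.75, -0.75, 0, 0, -1], [1, -1, 0, 0, -1], [1, -1, 0, 0, -1]])

```text
clock: 2.17
position: [0.3019, -0.4535, 0.3948]
ee_rot: [1.0, 0.004, 0.0, -0.001]
ft_force: [-0.3, -0.8, -0.2]
grip_width: -0.001
grasp_force: 0.0
```

>>> carry_out(deltas=[[0.25, -0.25, 0, 0, -1], [0.5, -0.5, 0, 0, -1], [0.75, -0.75, 0, 0, -1], [1, -1, 0, 0, -1], [1, -1, 0, 0, -1]])

```text
clock: 2.8
position: [0.4505, -0.3037, 0.3944]
ee_rot: [1.0, 0.004, -0.0, -0.001]
ft_force: [0.0, -1.1, -0.0]
grip_width: -0.002
grasp_force: 0.0
```

>>> carry_out(deltas=[[0.25, -0.25, 0, 0, -1], [0.5, -0.5, 0, 0, -1], [0.75, -0.75, 0, 0, -1], [0.75, -1, 0, 0, -1], [0.75, -1, 0, 0, -1]])

```text
clock: 3.42
position: [0.5608, -0.1549, 0.3949]
ee_rot: [1.0, 0.002, -0.001, -0.0]
ft_force: [-0.6, -1.1, 0.2]
grip_width: 0.002
grasp_force: 0.0
```

>>> carry_out(deltas=[[0, -0.35, 0, 0, -1], [0, -0.7, 0, 0, -1], [0, -1, 0, 0, -1], [0, -1, 0, 0, -1]])

```text
clock: 3.92
position: [0.5603, -0.005, 0.3954]
ee_rot: [1.0, 0.002, -0.0, -0.0]
ft_force: [-1.3, -0.3, 0.3]
grip_width: -0.003
grasp_force: 0.0
```

>>> carry_out(deltas=[[0, -0.09, 0.25, 0, -1], [0, -0.09, 0.5, 0, -1], [0, -0.09, 0.75, 0, -1], [0, -0.09, 0.85, 0, -1], [0, -0.09, 0.85, 0, -1]])

```text
clock: 4.55
position: [0.5605, 0.005, 0.2678]
ee_rot: [1.0, -0.001, -0.001, 0.0]
ft_force: [-0.6, -0.1, 0.6]
grip_width: -0.002
grasp_force: 0.0
```

```bash
cat >> h.py <<'E'
def rows(t0,t1,n,hub=(-.053,.15),r=.11,pos=None,w=.0145):
    p=manip.get_obs()["position"] if pos is None else pos
    for t in np.radians(np.linspace(t0,t1,n)):
        y=hub[0]+r*np.sin(t)-.006*np.cos(t)-w; z=hub[1]+r*np.cos(t)+.006*np.sin(t)+.022
        print("[0, %.2f, %.2f, 0, -1]"%(-(y-p[1])/.15,-(z-p[2])/.15),end=", ")
E
python3 - <<'E'
from h import *
p=camera("scene");cv2.imwrite("pics/a.png",cv2.resize(p["img"][:,:,::-1][100:330,100:330],None,fx=2.5,fy=2.5))
print(manip.get_obs()["position"]); rows(44,90,13)
E
```

```text
[0.56100423 0.00552921 0.26904202]
[0, 0.01, 0.09, 0, -1], [0, -0.03, 0.13, 0, -1], [0, -0.06, 0.16, 0, -1], [0, -0.09, 0.20, 0, -1], [0, -0.12, 0.24, 0, -1], [0, -0.15, 0.28, 0, -1], [0, -0.17, 0.32, 0, -1], [0, -0.19, 0.37, 0, -1], [0, -0.21, 0.41, 0, -1], [0, -0.22, 0.46, 0, -1], [0, -0.23, 0.51, 0, -1], [0, -0.24, 0.56, 0, -1], [0, -0.25, 0.61, 0, -1],
```

View pics/a.png

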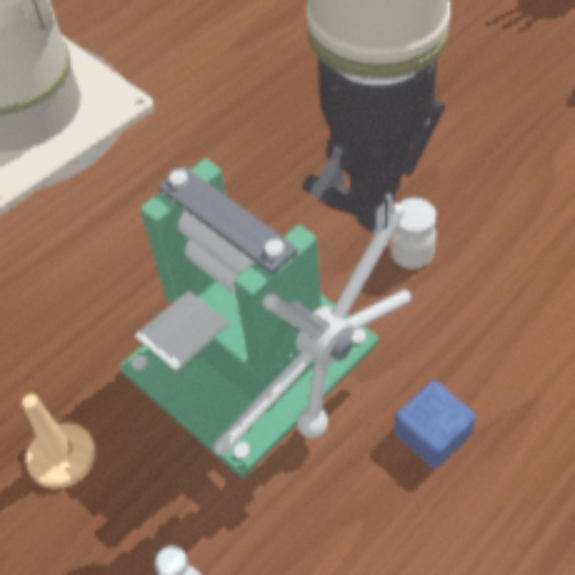

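>>> carry_out(deltas=[[0, 0.01, 0.06, 0, -1], [0, -0.01, 0.1, 0, -1], [0, -0.04, 0.14, 0, -1], [0, -0.06, 0.16, 0, -1], [0, -0.08, 0.18, 0, -1], [0, -0.09, 0.2, 0, -1], [0, -0.12, 0.24, 0, -1], [0, -0.15, 0.28, 0, -1], [0, -0.17, 0.32, 0, -1], [0, -0.19, 0.37, 0, -1], [0, -0.21, 0.41, 0, -1], [0, -0.22, 0.46, 0, -1], [0, -0.23, 0.51, 0, -1], [0, -0.23, 0.53, 0, -1], [0, -0.23, 0.53, 0, -1]])

```text
clock: 6.48
position: [0.5603, 0.0408, 0.1883]
ee_rot: [1.0, 0.0, -0.001, 0.0]
ft_force: [-0.2, 0.4, -0.3]
grip_width: 0.001
grasp_force: 0.0
```

```bash
cat >> h.py <<'E'
def look(guess=None):
    S=[]
    for n in("scene","top"):
        p=camera(n); r=outline_of("handwheel",p)
        if n=="scene": pic=p
        if r:
            P=pts(p,r[0]["region"])[0]; P=P[(P[:,0]>.535)&(P[:,0]<.6)&(P[:,2]>.01)]
            b,_=fit(P[::2],(.558,-.053,.008)); print(n,r[0]["conf"],len(P),np.degrees(b.x[0])%360,b.x[1:],b.cost); S.append(P)
        m=boxes_of("mill",p); print("mill",m and m[0]["position"])
    b,_=fit(np.vstack(S)[::2],(.558,-.053,.008)); print("all",np.degrees(b.x[0])%360,b.x[1:],b.cost)
    return pic,b.x
E
python3 - <<'E'
from h import *
p,a=look();cv2.imwrite("pics/b.png",cv2.resize(p["img"][:,:,::-1][100:330,100:330],None,fx=2.5,fy=2.5))
print(manip.get_obs()["position"])
E
```

```text
scene 0.85 1329 227.70007681224132 [ 0.55840762 -0.05206372  0.00844255] 0.0012935882680817122
mill [0.4913, -0.0748, 0.1405]
top 0.68 321 229.025854702141 [ 0.55758334 -0.05573956  0.00266954] 0.000327488986808413
mill [0.4915, -0.121, 0.1267]
all 228.11894894619758 [ 0.55822482 -0.05268475  0.00247572] 0.001790235661062107
[0.5605566  0.04075357 0.18871352]
```

View pics/b.png

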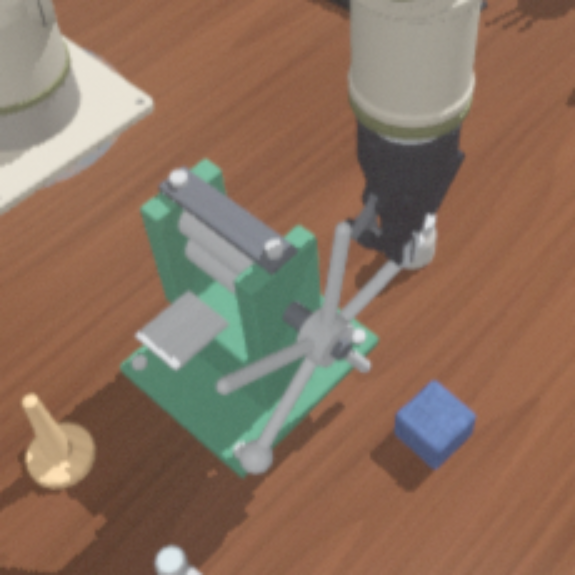

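>>> carry_out(deltas=[[0, -0.05, -0.15, 0, -1], [0, -0.05, -0.4, 0, -1], [0, -0.05, -0.75, 0, -1], [0, 0, -1, 0, -1], [0, 0.35, -1, 0, -1], [0, 0.73, -1, 0, -1], [0, 0.73, -1, 0, -1], [0, 0.73, -0.75, 0, -1], [0, 0.73, -0.62, 0, -1], [0, 0.73, -0.62, 0, -1]])

```text
clock: 8.02
position: [0.5599, -0.0678, 0.2805]
ee_rot: [1.0, 0.001, -0.001, -0.0]
ft_force: [0.1, 0.3, 0.3]
grip_width: -0.001
grasp_force: 0.0
```

```bash
python3 - <<'E'
from h import *
print(manip.get_obs()["position"],manip.get_obs()["ft_force"]); rows(8,84,17)
E
```

```text
[ 0.55993383 -0.06783307  0.2805421 ] [0.11198633 0.28084837 0.2536896 ]
[0, -0.06, -0.01, 0, -1], [0, -0.13, -0.00, 0, -1], [0, -0.18, 0.01, 0, -1], [0, -0.24, 0.03, 0, -1], [0, -0.30, 0.05, 0, -1], [0, -0.35, 0.08, 0, -1], [0, -0.41, 0.11, 0, -1], [0, -0.46, 0.15, 0, -1], [0, -0.50, 0.19, 0, -1], [0, -0.54, 0.23, 0, -1], [0, -0.58, 0.28, 0, -1], [0, -0.62, 0.32, 0, -1], [0, -0.65, 0.38, 0, -1], [0, -0.68, 0.43, 0, -1], [0, -0.70, 0.49, 0, -1], [0, -0.72, 0.55, 0, -1], [0, -0.73, 0.61, 0, -1],
```

>>> carry_out(deltas=[[0, -0.04, -0.01, 0, -1], [0, -0.09, -0.01, 0, -1], [0, -0.13, 0, 0, -1], [0, -0.18, 0.01, 0, -1], [0, -0.24, 0.03, 0, -1], [0, -0.3, 0.05, 0, -1], [0, -0.35, 0.08, 0, -1], [0, -0.41, 0.11, 0, -1], [0, -0.46, 0.15, 0, -1], [0, -0.5, 0.19, 0, -1], [0, -0.54, 0.23, 0, -1], [0, -0.58, 0.28, 0, -1], [0, -0.62, 0.32, 0, -1], [0, -0.65, 0.38, 0, -1], [0, -0.68, 0.43, 0, -1], [0, -0.7, 0.49, 0, -1], [0, -0.72, 0.55, 0, -1], [0, -0.73, 0.58, 0, -1], [0, -0.73, 0.6, 0, -1], [0, -0.73, 0.6, 0, -1]])

```text
clock: 10.52
position: [0.5604, 0.0408, 0.1915]
ee_rot: [1.0, 0.0, -0.0, 0.0]
ft_force: [-0.0, 0.5, 1.4]
grip_width: -0.001
grasp_force: 0.3
```

```bash
python3 - <<'E'
from h import *
p,a=look();print(manip.get_obs()["position"])
E
```

```text
scene 0.81 1407 297.8298936943408 [ 0.55867532 -0.05175662  0.00731893] 0.0012183688263309527
mill [0.4974, -0.0788, 0.1503]
top 0.8 359 298.5947671056307 [ 0.55593036 -0.05472845  0.02937912] 0.0003102492727549872
mill [0.4948, -0.1212, 0.1297]
all 298.1274481249785 [ 0.55841425 -0.05240169  0.00360069] 0.0017319539153166457
[0.56049728 0.04069748 0.19164438]
```

>>> carry_out(deltas=[[0, -0.05, -0.15, 0, -1], [0, -0.05, -0.4, 0, -1], [0, -0.05, -0.75, 0, -1], [0, 0, -1, 0, -1], [0, 0.35, -1, 0, -1], [0, 0.73, -1, 0, -1], [0, 0.73, -1, 0, -1], [0, 0.73, -0.75, 0, -1], [0, 0.73, -0.6, 0, -1], [0, 0.73, -0.6, 0, -1]])

```text
clock: 12.08
position: [0.5598, -0.0679, 0.2803]
ee_rot: [1.0, 0.001, -0.002, -0.0]
ft_force: [0.8, -0.3, 1.3]
grip_width: -0.0
grasp_force: 0.0
```

```bash
python3 - <<'E'
from h import *
print(manip.get_obs()["position"]); rows(3,68,16)
E
```

```text
[ 0.55982156 -0.0678816   0.28030593]
[0, -0.00, -0.01, 0, -1], [0, -0.06, -0.01, 0, -1], [0, -0.11, -0.00, 0, -1], [0, -0.17, 0.01, 0, -1], [0, -0.22, 0.02, 0, -1], [0, -0.27, 0.04, 0, -1], [0, -0.32, 0.06, 0, -1], [0, -0.37, 0.09, 0, -1], [0, -0.42, 0.12, 0, -1], [0, -0.46, 0.15, 0, -1], [0, -0.51, 0.19, 0, -1], [0, -0.54, 0.23, 0, -1], [0, -0.58, 0.27, 0, -1], [0, -0.61, 0.31, 0, -1], [0, -0.64, 0.36, 0, -1], [0, -0.67, 0.41, 0, -1],
```

>>> carry_out(deltas=[[0, -0.03, -0.01, 0, -1], [0, -0.07, -0.01, 0, -1], [0, -0.11, 0, 0, -1], [0, -0.17, 0.01, 0, -1], [0, -0.22, 0.02, 0, -1], [0, -0.27, 0.04, 0, -1], [0, -0.32, 0.06, 0, -1], [0, -0.37, 0.09, 0, -1], [0, -0.42, 0.12, 0, -1], [0, -0.46, 0.15, 0, -1], [0, -0.51, 0.19, 0, -1], [0, -0.54, 0.23, 0, -1], [0, -0.58, 0.27, 0, -1], [0, -0.61, 0.31, 0, -1], [0, -0.64, 0.36, 0, -1], [0, -0.66, 0.39, 0, -1], [0, -0.67, 0.41, 0, -1], [0, -0.67, 0.41, 0, -1]])

```text
clock: 14.32
position: [0.5604, 0.0321, 0.2199]
ee_rot: [1.0, 0.0, -0.0, 0.0]
ft_force: [-0.3, 0.8, 0.3]
grip_width: 0.001
grasp_force: 0.2
```

```bash
python3 - <<'E'
from h import *
p,a=look();print(manip.get_obs()["position"])
cv2.imwrite("pics/c.png",cv2.resize(p["img"][:,:,::-1][100:330,100:330],None,fx=2.5,fy=2.5)); rows(68,72,5)
E
```

```text
scene 0.61 1447 353.1078167990972 [ 0.558534   -0.05204274  0.00805593] 0.0018644390639263658
mill [0.4872, -0.0773, 0.1369]
top 0.7 216 353.7908346447302 [ 0.55763697 -0.05471478 -0.00371265] 0.00011928520064734349
mill [0.4936, -0.1217, 0.1294]
all 353.2549781093259 [ 0.55836991 -0.05230813  0.00561867] 0.0020340922637713836
[0.56048311 0.0318045  0.22011112]
[0, -0.00, 0.01, 0, -1], [0, -0.01, 0.02, 0, -1], [0, -0.01, 0.03, 0, -1], [0, -0.02, 0.04, 0, -1], [0, -0.02, 0.06, 0, -1],
```

View pics/c.png

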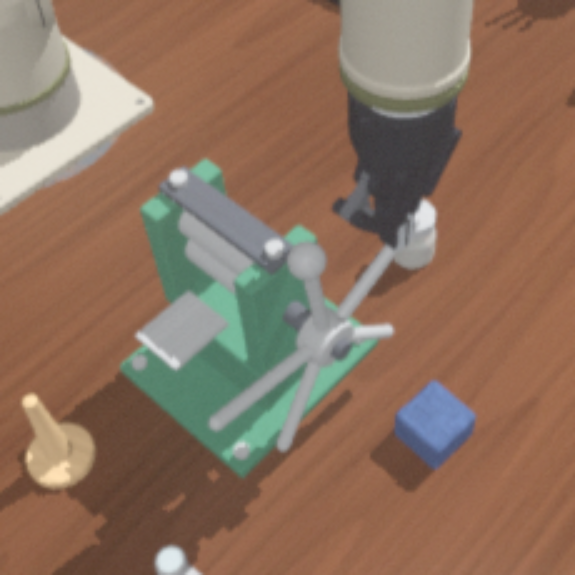

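>>> carry_out(deltas=[[0, 0, 0.01, 0, -1], [0, -0.01, 0.03, 0, -1], [0, -0.02, 0.05, 0, -1], [0, -0.02, 0.06, 0, -1], [0, -0.03, 0.07, 0, -1], [0, -0.03, 0.08, 0, -1], [0, -0.03, 0.08, 0, -1]])

```text
clock: 15.5
position: [0.5606, 0.0367, 0.2082]
ee_rot: [1.0, 0.0, -0.0, -0.0]
ft_force: [0.2, 0.1, 0.9]
grip_width: -0.003
grasp_force: 0.9
```

```bash
python3 - <<'E'
from h import *
p,a=look();print(manip.get_obs()["position"])
E
```

```text
scene 0.76 1439 0.0279467580477013 [ 0.55840192 -0.05177648  0.011653  ] 0.0015066960887311555
mill [0.4906, -0.0728, 0.1445]
top 0.87 178 3.376458834244288 [ 0.55764731 -0.0622115  -0.00255517] 0.00012565875162496087
mill [0.4912, -0.1167, 0.1281]
all 0.19018828587168382 [ 0.55829599 -0.05206202  0.00919649] 0.0017200511110119954
[0.56063217 0.03661847 0.20826606]
```

>>> carry_out(deltas=[[0, 0, -0.1, 0, -1], [0, 0, -0.4, 0, -1], [0, 0, -0.8, 0, -1], [0, 0, -1, 0, -1], [0, 0, -1, 0, -1]])

```text
clock: 16.42
position: [0.5614, 0.0369, 0.3618]
ee_rot: [1.0, 0.0, 0.003, -0.0]
ft_force: [0.4, 0.7, -1.2]
grip_width: -0.003
grasp_force: 0.0
```

>>> carry_out(deltas=[[0, -0.3, -0.2, 0, -1], [0, -0.6, -0.4, 0, -1], [0, -0.9, -0.4, 0, -1], [0, -1, -0.4, 0, -1], [0, -1, -0.4, 0, -1]])

```text
clock: 17.05
position: [0.5603, 0.187, 0.4175]
ee_rot: [1.0, 0.001, -0.001, 0.0]
ft_force: [-0.1, -1.6, 0.5]
grip_width: -0.002
grasp_force: 0.0
```

```bash
python3 - <<'E'
from h import *
p,a=look();print(manip.get_obs()["position"])
for q in("jar","loupe","ring_cone","ring_box"):
    print(q,[(np.round(b["position"],3),round(b["conf"],2)) for b in boxes_of(q,p)[:1]])
cv2.imwrite("pics/d.png",cv2.resize(p["img"][:,:,::-1],None,fx=1.5,fy=1.5))
E
```

```text
scene 0.62 1447 0.33995070047152115 [ 0.55838497 -0.05199447  0.00722051] 0.0013667109097073862
mill [0.4894, -0.0758, 0.1478]
top 0.97 654 0.35129186657703504 [ 0.55759385 -0.05368953  0.00743229] 0.0005485907980384448
mill [0.4614, -0.0451, 0.074]
all 0.41342338151930175 [ 0.55803229 -0.05269708  0.00689666] 0.0020028660259508186
[0.56087418 0.18520769 0.41831159]
jar [(array([0.499, 0.147, 0.056]), 0.59)]
loupe [(array([ 0.569, -0.24 ,  0.003]), 0.6)]
ring_cone [(array([ 0.409, -0.248,  0.015]), 0.77)]
ring_box [(array([ 0.643, -0.001,  0.04 ]), 0.85)]
```

View pics/d.png

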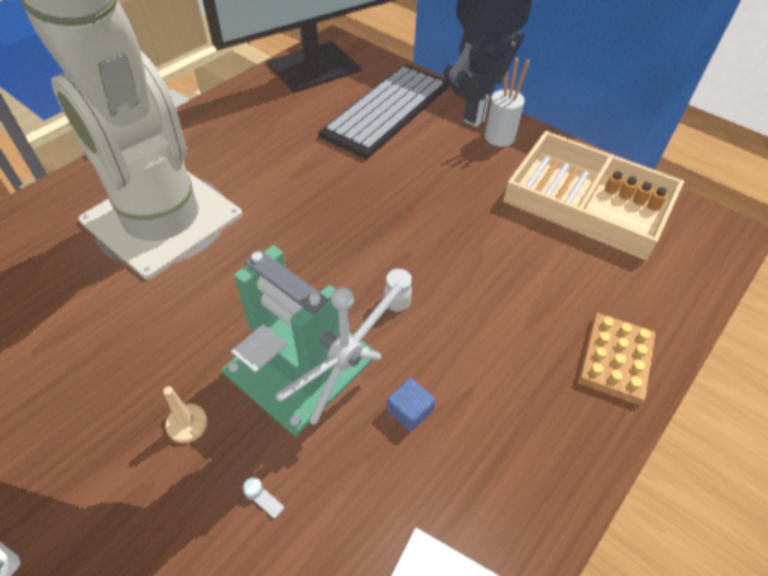

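The knob, at pixel (343,298), is straight above the hub at (347,350), about 0.4° off vertical. The mill and bystanders are where they started, and the hand is clear.

```bash
python3 -c "
from workcell import ticket;print(ticket.hand_in())"
```

```text
the job is handed in; nothing more can be done
None
```

The mill is parked: the knobbed spoke points straight up to within about 0.4° by camera, the mill and bystanders measured in place, the hand is clear, and the job was handed in at about 17 s (no verdict was shown).

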